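# Refill a tilt-out bin with sample tubes

### The arm

A 6-joint arm with a two-finger parallel gripper is mounted at the origin on a cart in front of the work surface, level with it; the furniture and walls round the work are solid. World frame = base frame: x ahead of the robot, y to its left, z up, the work surface at z = 0. Lengths are in m, angles in rad, forces in N, time in s.
With the tool pointing down it reaches from about 0.35 to 1 m from the base axis. Payload 7.1 kg.
Tool frame: the origin (TCP) lies on the centre line of the jaws, within the pads' length; the fingertips stand 11 mm ahead of it and the grasp point (between the pads) lies 8 mm behind it; z points along the fingers, x is the direction in which the jaws open and shut, and the axes are right-handed (so a half turn about z gives the same grasp; the last joint's range is limited). The gripper opens to 85 mm and grips with 20 to 120 N. Pads are 22 mm wide; open, the fingers measure 114 mm over their backs; the gripper's body (76 mm by 85 mm) begins 54 mm behind the grasp point. The pads swing forward as they close: fully open they stand 13 mm farther back than shut.
Start: joints at [-1.238, 0.423, 1.63, -0, 1.089, -0.019], TCP at [0.215, -0.587, 0.215] pointing down, gripper open.
Joint ranges: [-3, 3], [-0.9, 2.11], [0.09, 2.58], [-1.31, 4.45], [0.11, 2.69], [-2.54, 2.54]. Speed limits (rad/s): [2.39, 2.39, 3.01, 3.14, 3.14, 3.14].

### API

Orientations are given as a unit quaternion [w, x, y, z].
In Python, from cell import * gives the robot as it stands. Calls block until the motion is done:
- goto(position, orientation): joint-space move of the TCP to a pose.
- move_l(position, velocity=0.15, attitude=None, force_limit=None): straight line of the TCP; attitude=None keeps the orientation; velocity is the mean speed in m/s. With force_limit (N) it stops when the force on the tool has changed by that much, and returns True; else False.
- movej(angles): joint-space move.
- let_go() and clamp(): open the fingers fully, or close them until they stop; the grip force is fixed at half the most.
- wait(seconds).
- solve_ik(position, orientation): joint angles nearest the present ones, or None.
- grab_frame(name): name is "side" or "top" or "wrist"; returns a dict with "frame" (480x640x3 uint8, red, green, blue), "fx", "fy", "cx", "cy" (pixels), "dist_coeffs" ([k1, k2, p1, p2, k3] as OpenCV has them; the pictures are not rectified), "position" and "rotation" of the camera in the world. Camera axes: x right, y up, looking along -z (the intrinsics and any distortion apply to the point x, -y, -z); pixel columns grow to the right and rows downward; lengths in m; the calibration is good to about 2 mm. A picture is of the moment at which its call begins. There is no depth.
A pose or a line that the arm cannot do raises MotionError and nothing moves.
- close_job(): hands the job in, once; it reports no verdict.
Readings, each from a call of its own:
- get_time(): time.
- get_joint_pos(): joint angles.
- get_qd(): joint speeds.
- get_effort(): joint torques, N m.
- get_eef_pos(): TCP position.
- get_orientation(): TCP orientation.
- get_wrist_force(): force on the tool from outside, world axes, zero at the start.
- get_moment(): the same for the moment, N m.
- get_width(): opening from 0.0 (shut) to 1.0 (fully open).
Only numpy, scipy, OpenCV 4.12 (cv2) and the standard library are available. Lean on these libraries where they do the work, as an engineer would, in place of code of your own. Each camera call takes 0.05 s, during which the arm holds its last target.

### The job

Pull the blue tilt-out bin open by its handle until it stops, then take the steel tray by its black handle and pour its four capped sample tubes into the open bin, letting none fall beside it. Set the empty tray back down upright on the bench, leave the bin fully open for the next batch, and do not disturb the tape, timer, petri dish and roll of labels.

Things in the scene. Friction and masses are not known exactly. Their poses are not given: they have to be found in the camera images.
- bin (a joint): Tilt of the blue bin: 0 shut, 0.75 rad open at its stop. It hinges at its bottom front edge; the top of its front comes out towards the robot. The hinge is stiff (0.35 N m): it stays at any angle, and about 3 N at the handle moves it. It starts shut or up to 0.12 ajar.
- bin_unit: White housing of the tilt-out bin, 140 deep x 220 wide x 205 mm high, closed on top, fixed to the bench at a varying place and yaw. Origin on the bench under the middle of its front edge; x points into the housing (away from its front), y along its width, z up. Only the bin tilts.
- bin_handle (a point): Middle of the bin's handle: a round steel bar, 10 mm thick, 100 mm long along the unit's y, on a post at each end above the top edge of the blue front. Shut, it is 241 mm above the bench and 36 mm above the housing top, free to be pinched or hooked from above. In bin_corner's turning axes it stays at (-4, 0, 226) mm, so it travels on an arc about that point.
- bin_corner (a point): On the hinge line, mid-width, 15 mm above the bench: inner bottom front corner of the bin. Axes turn with the bin: x along its floor from front to back, y along its width, z up the inner front; shut, they equal the unit's axes. Inside 125 (x) x 192 mm (y); front 190 mm tall, 8 mm thick; quarter-round sides, radius 185; back wall 128 mm tall.
- bin_mouth (a point): Fixed point at (-60, 0, 190) mm of bin_unit: centre of the gap through which the open bin is filled. Open at the stop, the gap reaches in bin_unit's frame from the roof edge (x 12, z 205 mm) to the top of the tilted front (x -130, z 154 mm), 192 mm wide; the handle bar is then at x -157, z 178 mm. Tubes slide into the V of front and floor.
- tray: Loose steel pouring tray, 104 long (x) x 120 wide (y) x 110 mm high with handle, about 0.2 kg empty. Origin under its middle, z up; open pouring end at -x (roughly towards the robot at the start), 42 mm back wall at +x, side walls 42 falling to 30 mm. Floor 4 mm thick, ramping to 12 mm at the lip. It starts left or right of the bin. Dipped 35 to 45 degrees, the tubes roll out.
- tray_handle (a point): Centre of the tray's handle: a black flat bar on edge, 10 mm thick (tray x), 112 mm long (tray y), 26 mm tall, bridging the tray above its middle, centre at (0, 0, 97) mm of the tray. Grasp it from above, fingers closing along the tray's x. Nothing else is nearer than 50 mm below it.
- tray_lip (a point): Middle of the pouring edge, at (-54, 0, 12) mm of the tray.
- tube_a: Capped sample tube, 92 mm long, cap 17 mm and body 14 mm in diameter, 12 g. It starts lying in the tray along the tray's y (back wall). Origin at its bottom end; z runs along the tube to the cap.
- tube_a_mid (a point): Middle of tube_a, on its axis.
- tube_b: Capped sample tube, 92 mm long, cap 17 mm and body 14 mm in diameter, 12 g. It starts lying in the tray along the tray's y (second row). Origin at its bottom end; z runs along the tube to the cap.
- tube_b_mid (a point): Middle of tube_b, on its axis.
- tube_c: Capped sample tube, 92 mm long, cap 17 mm and body 14 mm in diameter, 12 g. It starts lying in the tray along the tray's y (third row). Origin at its bottom end; z runs along the tube to the cap.
- tube_c_mid (a point): Middle of tube_c, on its axis.
- tube_d: Capped sample tube, 92 mm long, cap 17 mm and body 14 mm in diameter, 12 g. It starts lying in the tray along the tray's y (pouring lip). Origin at its bottom end; z runs along the tube to the cap.
- tube_d_mid (a point): Middle of tube_d, on its axis.
- tape: Bystander: brown roll of tape, 92 x 90 x 48 mm, loose, on the other side of the bin from the tray. Origin under its centre.
- lab_timer: Bystander: white timer, 62 x 62 x 19 mm, loose, on the bench in front of the bin, under where its front tilts out. Origin under its centre.
- dish: Bystander: petri dish, 59 mm wide, 14 mm high, loose, at the bin housing's right. Origin under its centre.
- labels: Bystander: white roll of labels, 60 mm wide, 26 mm high, loose, at the bin housing's left. Origin under its centre.

How it is judged:
By the outcome, as a careful person would: the job done as asked, in the order asked, and still so for the second after the job is handed in, with the robot touching nothing.
It also fails if it takes over 61 s, if anything falls off the work surface, if the arm or the gripper's body presses on something with over 40 N, if the wrist force passes 120 N, or if a joint passes its speed limit or range.

## Working session

There is one attempt and no reset: what is moved stays moved. The work goes in short steps, each a Python script; the robot and the scene stay as the last script left them, time stands still between calls to the robot, and variables do not carry over. Pictures are saved under pics/ and viewed, and the job is handed in when it is done.

```bash
ls; mkdir -p pics
python3 - <<'E'
from cell import *
import cv2
for n in ("side","top","wrist"):
    f=grab_frame(n); cv2.imwrite(f"pics/{n}0.png",f["frame"][:,:,::-1])
    print(n,{k:(v.tolist() if hasattr(v,'tolist') else v) for k,v in f.items() if k!="frame"})
print(get_time(),get_orientation(),get_width())
E
```

```text
pics
side {'fx': 539.461630821621, 'fy': 539.461630821621, 'cx': 311.6348734940854, 'cy': 242.82100769509802, 'dist_coeffs': [-0.055342939651146394, 0.0, 0.0, 0.0, 0.0], 'position': [0.14230570095038422, 1.300807760481297, 0.9702446706646334], 'rotation': [-0.14097034948694528, -0.0773880991154678, 0.4831577709823693, 0.8606375607769924]}
top {'fx': 579.380040709326, 'fy': 579.380040709326, 'cx': 322.86325817623833, 'cy': 244.2158318893451, 'dist_coeffs': [-0.062481145856122605, 0.0, 0.0, 0.0, 0.0], 'position': [0.4044548879138035, -0.0017173473080183692, 1.631269016034846], 'rotation': [0.7160795984588567, 0.041862236446097656, -0.03724532804165884, -0.6957660148137468]}
wrist {'fx': 403.53992306948066, 'fy': 403.53992306948066, 'cx': 318.19708775490795, 'cy': 238.01839971504478, 'dist_coeffs': [-0.049421010093547255, 0.0, 0.0, 0.0, 0.0], 'position': [0.2862850487489136, -0.5604650326930468, 0.3725016067921774], 'rotation': [0.8107278819920087, -0.12383343979099284, 0.08755608814958375, -0.5654374518708719]}
0.15 [-3.33300703e-04  8.19947780e-01 -5.72438042e-01 -4.62823860e-04] 1.0013929218841544
```

View pics/side0.png

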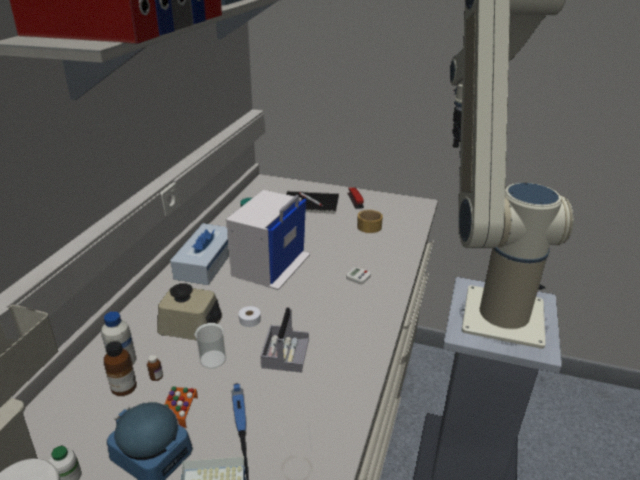

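View pics/top0.png

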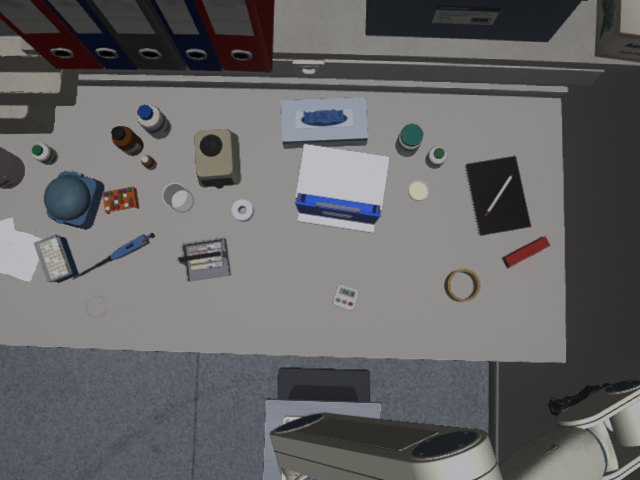

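View pics/wrist0.png

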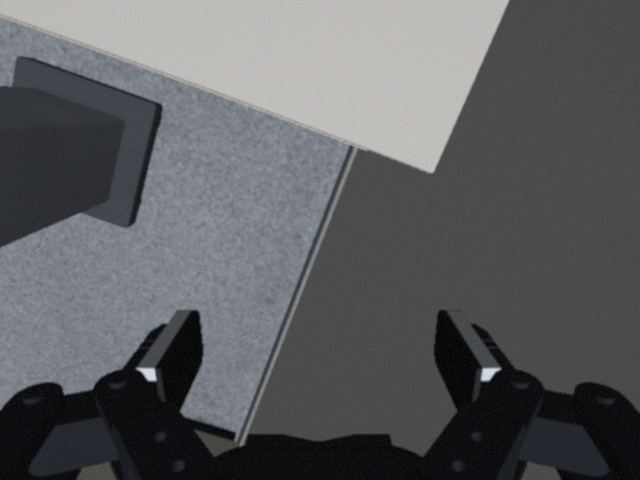

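Top view: the white housing with its blue front sits at about (342,185), the tray at (206,260) with its black handle. The timer is at (346,297), tape (462,285), dish (419,190) and labels (242,210). I'll zoom in to measure.

```bash
cat > h.py <<'E'
import numpy as np, cv2
from scipy.spatial.transform import Rotation as R
def rot(q): return R.from_quat([q[1],q[2],q[3],q[0]])
def ray(f,uv):
    K=np.array([[f["fx"],0,f["cx"]],[0,f["fy"],f["cy"]],[0,0,1]])
    n=cv2.undistortPoints(np.array(uv,float).reshape(-1,1,2),K,np.array(f["dist_coeffs"])).reshape(-1,2)
    d=np.c_[n[:,0],-n[:,1],-np.ones(len(n))]
    return np.array(f["position"]),rot(f["rotation"]).apply(d)
def onz(f,uv,z):
    p,d=ray(f,uv); t=(z-p[2])/d[:,2]; return p+d*t[:,None]
def proj(f,P):
    c=rot(f["rotation"]).inv().apply(np.atleast_2d(P)-np.array(f["position"]))
    K=np.array([[f["fx"],0,f["cx"]],[0,f["fy"],f["cy"]],[0,0,1]])
    o=cv2.projectPoints(np.c_[c[:,0],-c[:,1],-c[:,2]],np.zeros(3),np.zeros(3),K,np.array(f["dist_coeffs"]))[0].reshape(-1,2)
    return o
def crop(f,x,y,w,h,s,name):
    cv2.imwrite("pics/"+name,cv2.resize(np.ascontiguousarray(f["frame"][y:y+h,x:x+w,::-1]),None,fx=s,fy=s,interpolation=cv2.INTER_CUBIC))
E
python3 - <<'E'
from cell import *
from h import *
f=grab_frame("top")
crop(f,285,135,115,105,6,"t1.png"); crop(f,165,220,90,75,8,"t2.png")
f=grab_frame("side"); crop(f,220,180,100,110,5,"s1.png"); crop(f,250,295,70,85,7,"s2.png")
E
```

```text
(no output)
```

View pics/t1.png

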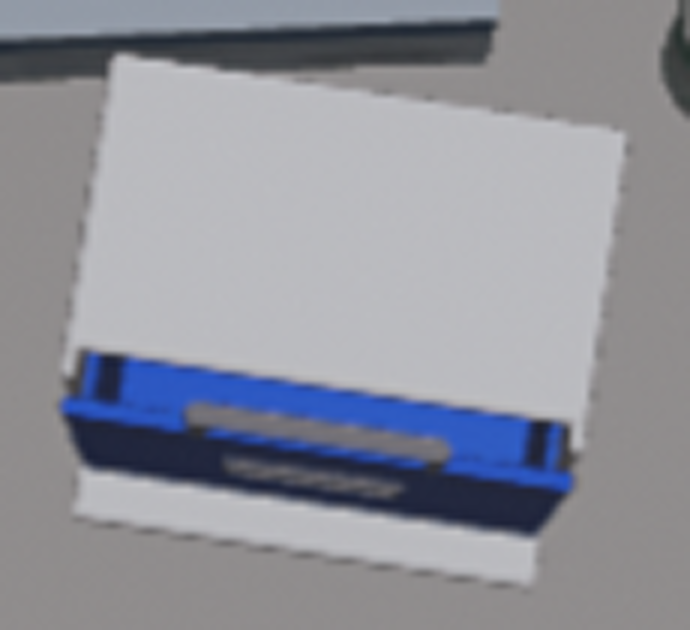

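View pics/t2.png

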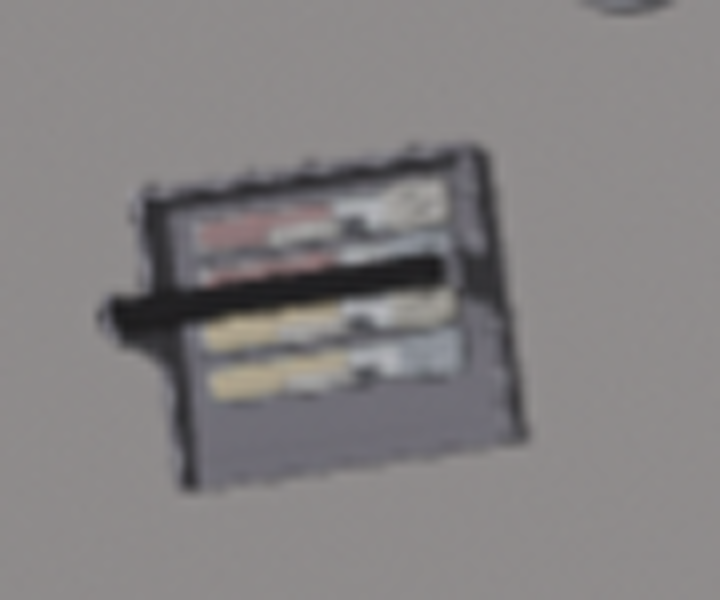

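View pics/s1.png

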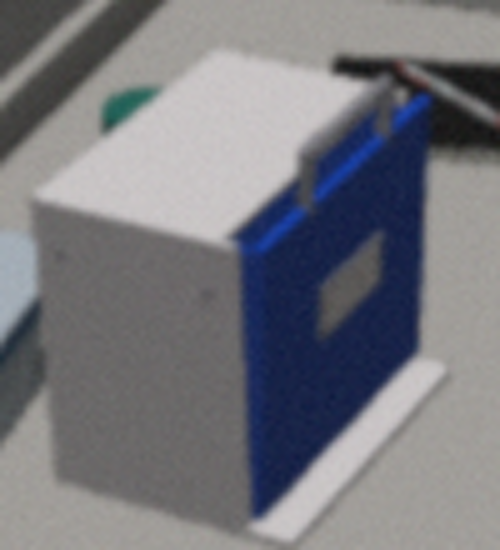

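View pics/s2.png

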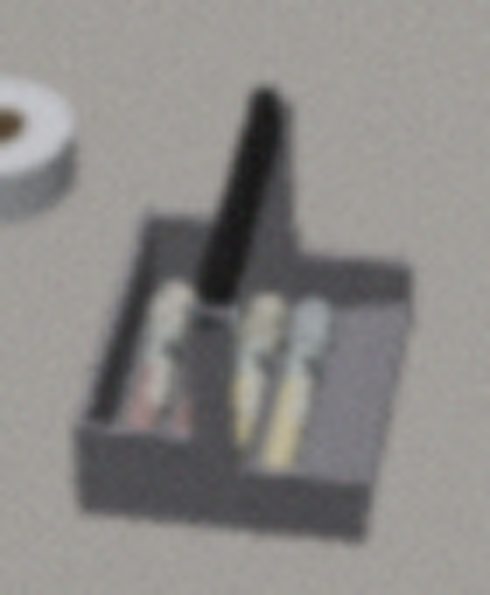

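Run:
```python
from cell import *
from h import *
f=grab_frame("top"); s=grab_frame("side")
T=lambda a,sc,o: np.array(a)/sc+np.array(o)
rb=onz(f,T([(112,52),(627,130),(66,375),(580,450),(80,348),(570,420)],6,(285,135))-0.5+.5/6,0.205)
print("roof",rb.round(4).tolist())
h=onz(f,T([(188,413),(450,450)],6,(285,135))-.45,0.241); print("handle",h.round(4).tolist(), h.mean(0))
d=rb[0]-rb[1]; print("yaw from width",np.arctan2(-d[0],d[1]),np.linalg.norm(d))
d=h[0]-h[1]; print("yaw from bar",np.arctan2(-d[0],d[1]),np.linalg.norm(d))
d=rb[0]-rb[2]; print("yaw depth",np.arctan2(d[1],d[0]),np.linalg.norm(d))
d=rb[1]-rb[3]; print("yaw depth",np.arctan2(d[1],d[0]),np.linalg.norm(d))
# side handle ends
hs=T([(310,155),(392,85)],5,(220,180))-.4
ht=T([(188,413),(450,450)],6,(285,135))-.45
def tri(uv1,uv2):
    p,a=ray(f,[uv1]);q,b=ray(s,[uv2]);a=a[0];b=b[0]
    M=np.c_[a,-b]; t=np.linalg.lstsq(M,q-p,rcond=None)[0]
    x=p+a*t[0];y=q+b*t[1]; return (x+y)/2,np.linalg.norm(x-y)
for i in range(2): print("tri",tri(ht[i],hs[i]))
th=onz(f,T([(108,316),(444,268)],8,(165,220))-.45,0.11); print("tray h",th.round(4).tolist(),th.mean(0))
d=th[0]-th[1]; print("tray yaw",np.arctan2(-d[0],d[1]),np.linalg.norm(d))
tb=onz(f,T([(187,490),(525,440)],8,(165,220))-.45,0.03)
print("lip corners top",tb.round(4).tolist(),tb.mean(0)); d=tb[0]-tb[1]; print(np.arctan2(-d[0],d[1]),np.linalg.norm(d))
tb=onz(f,T([(143,192),(485,148)],8,(165,220))-.45,0.042)
print("back corners top",tb.round(4).tolist(),tb.mean(0));d=tb[0]-tb[1]; print(np.arctan2(-d[0],d[1]),np.linalg.norm(d))
for n,u,z in (("timer",(346,297),.019),("tape",(462,285),.048),("dish",(419,190),.014),("labels",(242,210),.026)): print(n,onz(f,[u],z)[0].round(3))
```

```text
roof [[0.8204, 0.0671, 0.205], [0.7928, -0.1507, 0.205], [0.6813, 0.0816, 0.205], [0.6557, -0.1331, 0.205], [0.6929, 0.0762, 0.205], [0.6682, -0.1288, 0.205]]
handle [[0.6601, 0.0295, 0.241], [0.6479, -0.0771, 0.241]] [ 0.6540078  -0.02375449  0.241     ]
yaw from width -0.1261362200461363 0.21949269924089607
yaw from bar -0.11394060363868813 0.10729608988340023
yaw depth -0.10428085744871037 0.1398479116733087
yaw depth -0.1272445989613484 0.13820831142640733
tri (array([0.65830203, 0.0290634 , 0.24231103]), np.float64(0.003203692585951223))
tri (array([ 0.64669753, -0.07761762,  0.23857203]), np.float64(0.00334395924882079))
tray h [[0.5248, 0.393, 0.11], [0.544, 0.2819, 0.11]] [0.53444051 0.33742926 0.11      ]
tray yaw 0.17112440095129214 0.11269318159391263
lip corners top [[0.4715, 0.3827, 0.03], [0.4924, 0.2658, 0.03]] [0.48193324 0.32422455 0.03      ]
0.1766826387273778 0.11879787836352158
back corners top [[0.5737, 0.4008, 0.042], [0.5924, 0.2824, 0.042]] [0.58304299 0.34158071 0.042     ]
0.15673105689863284 0.11990799867050857
timer [ 0.44  -0.057  0.019]
tape [ 0.481 -0.373  0.048]
dish [ 0.749 -0.257  0.014]
labels [0.675 0.242 0.026]
```

```bash
cat >> h.py <<'E'
UO=np.array([0.668,-0.0255,0]); UY=-0.119
TO=np.array([0.5335,0.335,0]); TY=0.168
def ax(yaw): return np.array([np.cos(yaw),np.sin(yaw),0]),np.array([-np.sin(yaw),np.cos(yaw),0]),np.array([0,0,1.])
def U(p): X,Y,Z=ax(UY); return UO+p[0]*X+p[1]*Y+p[2]*Z
def ori(yaw,th,jaw,sign=1):
    """tool leaned th (top towards -x of yaw frame); jaw 'x' or 'y'"""
    X,Y,Z=ax(yaw); z=np.sin(th)*X-np.cos(th)*Z
    x=sign*(Y if jaw=='y' else np.cos(th)*X+np.sin(th)*Z)
    y=np.cross(z,x); q=R.from_matrix(np.c_[x,y,z]).as_quat(); return [q[3],q[0],q[1],q[2]]
def hook(th,dx=0.020,dz=0.0):  # TCP pose behind bar; bin-frame offsets
    a=np.array([-.004+dx,0,.226+dz]); c,s=np.cos(th),np.sin(th)
    return U([a[0]*c-a[2]*s,0,.015+a[0]*s+a[2]*c])
def pour(th,lip=(-.02,.205),y=0.0):
    """TCP for tray lip at lip (unit x,z), dipped th"""
    c,s=np.cos(th),np.sin(th); r=np.array([.054,.085-.008]) # lip->TCP (8mm beyond grasp point)
    return U([lip[0]+r[0]*c-r[1]*s,y,lip[1]+r[0]*s+r[1]*c])
E
python3 - <<'E'
from cell import *
from h import *
print(get_joint_pos())
for sg in (1,-1):
    for th in (0.045,.4,.78): 
        j=solve_ik(hook(th,dz=-.004),ori(UY,th,'y',sg)); print("hook",sg,th,None if j is None else np.round(j,2))
    for z in (.2,.089): 
        j=solve_ik(TO+[0,0,z],ori(TY,0,'x',sg)); print("grasp",sg,None if j is None else np.round(j,2))
    for th in (0,.4,.8): 
        j=solve_ik(pour(th),ori(UY,th,'x',sg)); print("pour",sg,th,pour(th).round(3),None if j is None else np.round(j,2))
E
```

```text
[-1.23797026e+00  4.23295543e-01  1.63010268e+00  6.91362693e-06
  1.08862424e+00 -1.90240444e-02]
hook 1 0.045 [-0.06  0.45  1.53 -0.    1.12 -1.51]
hook 1 0.4 [-0.03  0.22  1.97 -0.07  0.56 -1.43]
hook 1 0.78 [0.02 0.21 2.38 3.56 0.25 1.27]
grasp 1 [ 0.54  0.45  1.63 -0.    1.06  0.37]
grasp 1 [ 0.54  0.59  1.69 -0.    0.86  0.37]
pour 1 0 [ 0.702 -0.03   0.282] [-0.06  0.48  1.38 -0.    1.28  0.06]
pour 1 0.4 [ 0.668 -0.025  0.297] [-0.04  0.24  1.75 -0.04  0.75  0.1 ]
pour 1 0.8 [ 0.631 -0.021  0.297] [-0.01  0.11  2.1  -0.53  0.15  0.6 ]
hook -1 0.045 [-0.06  0.45  1.53 -0.    1.12  1.64]
hook -1 0.4 [-0.03  0.22  1.97 -0.07  0.56  1.71]
hook -1 0.78 [ 0.02  0.21  2.38  3.56  0.25 -1.87]
grasp -1 None
grasp -1 None
pour -1 0 [ 0.702 -0.03   0.282] None
pour -1 0.4 [ 0.668 -0.025  0.297] None
pour -1 0.8 [ 0.631 -0.021  0.297] None
```

Run:
```python
from cell import *
from h import *
for th in (.3,.4,.45,.5):
    j=solve_ik(hook(.78,dz=-.004),ori(UY,th,'y',1)); print("hook.78 lean",th,None if j is None else np.round(j,2))
for lip in ((-.02,.205),(-.02,.23)):
  for dy in (0,-.2,-.35,.35):
    for th in (.2,.5,.6,.7,.78):
        c,s=np.cos(th),np.sin(th); X,Y,Z=ax(UY+dy)
        P=U([lip[0],0,lip[1]])+X*(.054*c-.077*s)+Z*(.054*s+.077*c)
        j=solve_ik(P,ori(UY+dy,th,'x',1)); print(lip,dy,th,None if j is None else np.round(j,2))
```

```text
hook.78 lean 0.3 [-0.02  0.21  2.08 -0.05  0.56 -1.43]
hook.78 lean 0.4 [-0.01  0.18  2.15 -0.1   0.42 -1.38]
hook.78 lean 0.45 [-0.01  0.18  2.18 -0.14  0.34 -1.34]
hook.78 lean 0.5 [-0.01  0.17  2.21 -0.21  0.27 -1.27]
(-0.02, 0.205) 0 0.2 [-0.05  0.35  1.57 -0.02  1.02  0.07]
(-0.02, 0.205) 0 0.5 [-0.04  0.2   1.84 -0.07  0.61  0.13]
(-0.02, 0.205) 0 0.6 [-0.03  0.16  1.93 -0.11  0.46  0.18]
(-0.02, 0.205) 0 0.7 [-0.02  0.13  2.02 -0.21  0.3   0.28]
(-0.02, 0.205) 0 0.78 [-0.02  0.12  2.09 -0.42  0.18  0.49]
(-0.02, 0.205) -0.2 0.2 [-0.04  0.35  1.57 -0.06  1.03  0.3 ]
(-0.02, 0.205) -0.2 0.5 [ 0.02  0.21  1.83 -0.27  0.65  0.51]
(-0.02, 0.205) -0.2 0.6 [ 0.04  0.17  1.91 -0.41  0.52  0.67]
(-0.02, 0.205) -0.2 0.7 [ 0.07  0.15  2.   -0.65  0.41  0.92]
(-0.02, 0.205) -0.2 0.78 [ 0.09  0.14  2.06 -0.96  0.35  1.23]
(-0.02, 0.205) -0.35 0.2 [-0.04  0.36  1.56 -0.1   1.04  0.47]
(-0.02, 0.205) -0.35 0.5 [ 0.06  0.22  1.81 -0.38  0.7   0.76]
(-0.02, 0.205) -0.35 0.6 [ 0.09  0.19  1.89 -0.55  0.61  0.95]
(-0.02, 0.205) -0.35 0.7 [ 0.13  0.17  1.97 -0.79  0.54  1.2 ]
(-0.02, 0.205) -0.35
[... 868 characters left out ...]
97 -0.58  0.46  0.83]
(-0.02, 0.23) -0.2 0.78 [ 0.09  0.1   2.03 -0.83  0.39  1.1 ]
(-0.02, 0.23) -0.35 0.2 [-0.04  0.34  1.54 -0.09  1.09  0.47]
(-0.02, 0.23) -0.35 0.5 [ 0.06  0.19  1.78 -0.36  0.75  0.74]
(-0.02, 0.23) -0.35 0.6 [ 0.09  0.16  1.86 -0.51  0.66  0.9 ]
(-0.02, 0.23) -0.35 0.7 [ 0.13  0.14  1.94 -0.73  0.58  1.12]
(-0.02, 0.23) -0.35 0.78 [ 0.17  0.13  2.   -0.94  0.54  1.35]
(-0.02, 0.23) 0.35 0.2 [-0.07  0.33  1.54  0.07  1.08 -0.32]
(-0.02, 0.23) 0.35 0.5 [-0.13  0.18  1.8   0.27  0.7  -0.53]
(-0.02, 0.23) 0.35 0.6 [-0.16  0.14  1.89  0.4   0.58 -0.66]
(-0.02, 0.23) 0.35 0.7 [-0.19  0.11  1.97  0.61  0.48 -0.88]
(-0.02, 0.23) 0.35 0.78 [-0.21  0.1   2.04  0.86  0.41 -1.14]
```

Run:
```python
from cell import *
from h import *
clamp()
p=hook(.045,dx=.028,dz=-.003)
print("target",p.round(3))
goto(p+[0,0,.12],ori(UY,0.0,'y',1))
print(get_time(),get_width())
print(move_l(p+[0,0,.0],0.1,force_limit=8), get_eef_pos(), get_wrist_force(), get_time())
for n in ("side","wrist"):
    f=grab_frame(n)
    if n=="side": crop(f,200,130,160,160,4,"s3.png")
    else: cv2.imwrite("pics/w3.png",f["frame"][:,:,::-1])
```

```text
target [ 0.682 -0.027  0.239]
3.7417 -0.0028803456948371317
False [ 0.68238221 -0.02716644  0.23972879] [ 0.53710897 -0.06331609  0.71423497] 5.0917
```

View pics/s3.png

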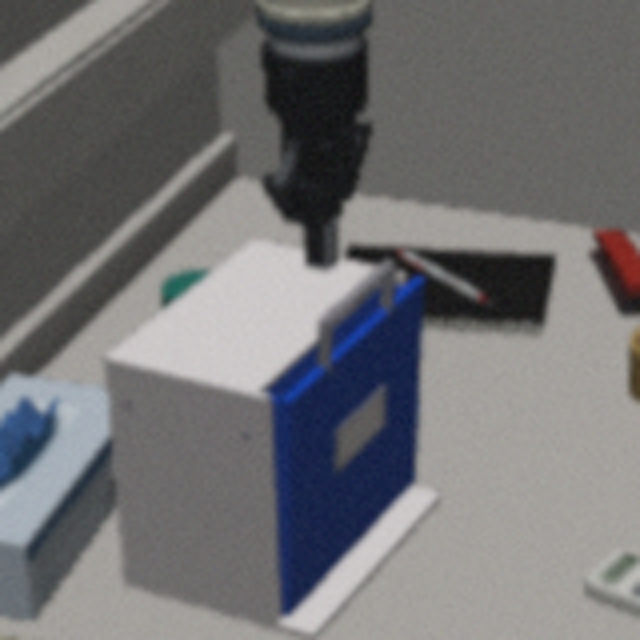

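View pics/w3.png

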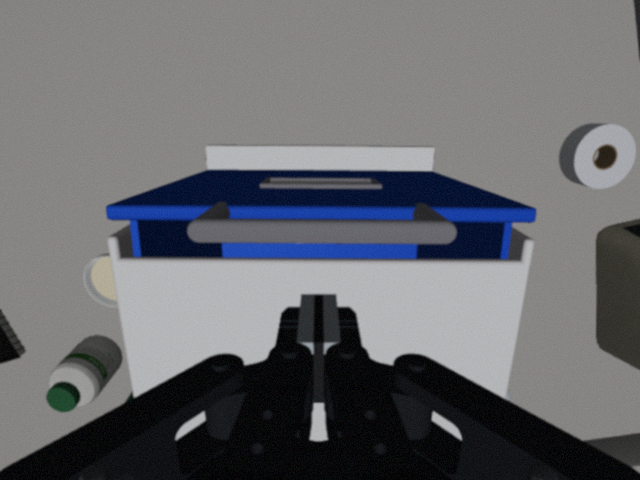

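The wrist view shows the closed fingers (tips near (318,295)) centred behind the bar (row 230) and aligned with it. Now I'll pull along the arc.

Run:
```python
from cell import *
from h import *
for th in (.1,.2,.35,.5,.62,.70,.85):
    p=hook(th,dx=.017,dz=-.005)
    last=th>.7
    r=move_l(p,0.12 if th<.65 else .06,attitude=ori(UY,min(.6*th,.45),'y',1),force_limit=22 if last else 30)
    e=get_eef_pos(); print(th,r,e.round(4),np.linalg.norm(e-p).round(4),get_wrist_force().round(1),round(get_time(),2))
    if r: break
f=grab_frame("side"); crop(f,200,130,160,160,4,"s4.png")
f=grab_frame("top"); crop(f,275,125,130,190,3,"t4.png")
```

```text
0.1 False [ 0.6587 -0.0243  0.2369] 0.0008 [ 0.5 -0.1  1.2] 5.53
0.2 False [ 0.6375 -0.0218  0.2348] 0.0008 [ 0.4 -0.7  0.3] 5.87
0.35 False [ 0.6062 -0.018   0.2278] 0.0015 [0.3 0.1 0.1] 6.29
0.5 False [ 0.5759 -0.0144  0.216 ] 0.0019 [ 0.6 -0.4  0.4] 6.72
0.62 False [ 0.5527 -0.0116  0.2032] 0.0019 [ 0.6  0.4 -0.1] 7.09
0.7 False [ 0.538  -0.0098  0.1932] 0.0017 [-0.9 -0.5  0. ] 7.53
0.85 False [ 0.5124 -0.0068  0.171 ] 0.0008 [ 0.  -0.9  0.2] 8.23
```

View pics/s4.png

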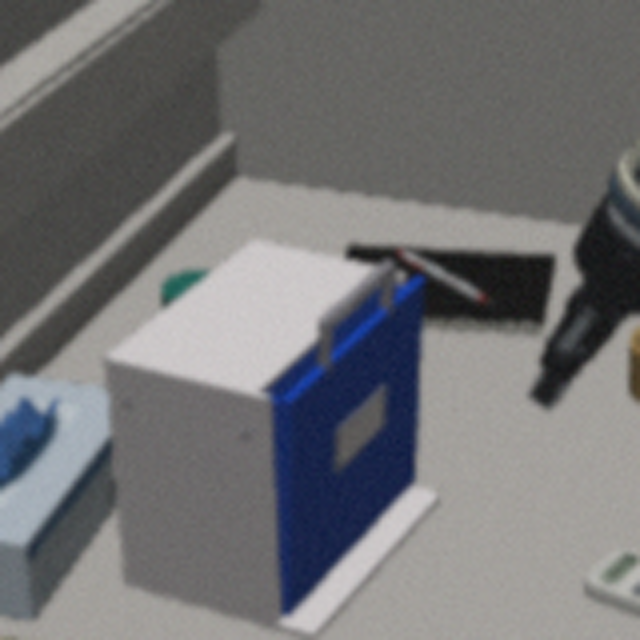

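View pics/t4.png

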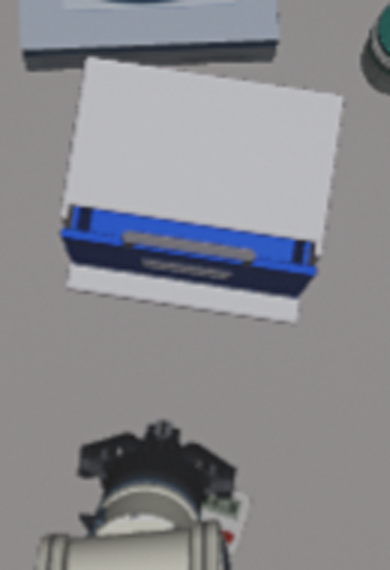

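Run:
```python
from cell import *
from h import *
f=grab_frame("top"); s=grab_frame("side"); e=get_eef_pos()
print(e, proj(s,e),proj(f,e)); z=rot(get_orientation()).apply([0,0,1]); print(z)
for d in (-.02,-.01,0,.011,.02): print(d,proj(s,e+z*d).round(1),proj(f,e+z*d).round(1))
crop(s,310,200,60,60,10,"s5.png")
# predicted bar in side view
b=np.array([U([-.014,y,.241]) for y in (-.05,0,.05)]); print(proj(s,b).round(1),proj(f,b).round(1))
p0=np.array([0.682,-.0272,.2397]); print([proj(s,p0-[0,0,d])[0].round(1).tolist() for d in(-.02,-.01,0,.011,.024)])
```

```text
[ 0.51228339 -0.00682439  0.17103845] [[332.80876531 234.20475142]] [[328.96452672 266.493833  ]]
[ 0.43268532 -0.05165007 -0.90006427]
-0.02 [[335.7 229.5]] [[328.5 269.4]]
-0.01 [[334.3 231.9]] [[328.7 267.9]]
0 [[332.8 234.2]] [[329.  266.5]]
0.011 [[331.2 236.8]] [[329.2 264.9]]
0.02 [[329.9 238.8]] [[329.4 263.6]]
[[296.5 196.3]
 [288.9 203.1]
 [280.9 210.3]] [[358.1 209.4]
 [337.7 206.4]
 [317.4 203.5]]
[[280.3, 195.6], [280.4, 198.6], [280.5, 201.6], [280.6, 204.9], [280.7, 208.8]]
```

View pics/s5.png

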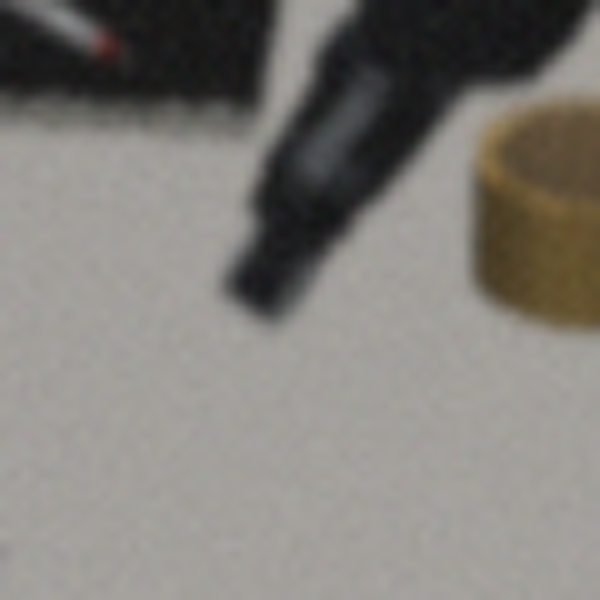

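The fingers passed over the bar with no force. Both side pictures put the tips (for example at (335.5,230)) about 18 mm behind the reported TCP, not 11 mm ahead of it. A light touch on a free patch of bench will settle it.

Run:
```python
from cell import *
from h import *
e=get_eef_pos()
move_l(e+[-.0,0.0,.06],0.25)
goto([.52,.12,.10],ori(UY,0,'y',1))
f0=get_wrist_force()
r=move_l([.52,.12,-.03],0.06,force_limit=5)
print(r,get_eef_pos(),get_wrist_force()-f0,get_time())
f=grab_frame("side"); crop(f,250,200,120,120,5,"s6.png")
move_l([.52,.12,.06],0.2)
```

```text
True [ 0.51987732  0.11999045 -0.01595729] [-1.30495407 -0.26007973  9.61806993] 11.2833
```

View pics/s6.png

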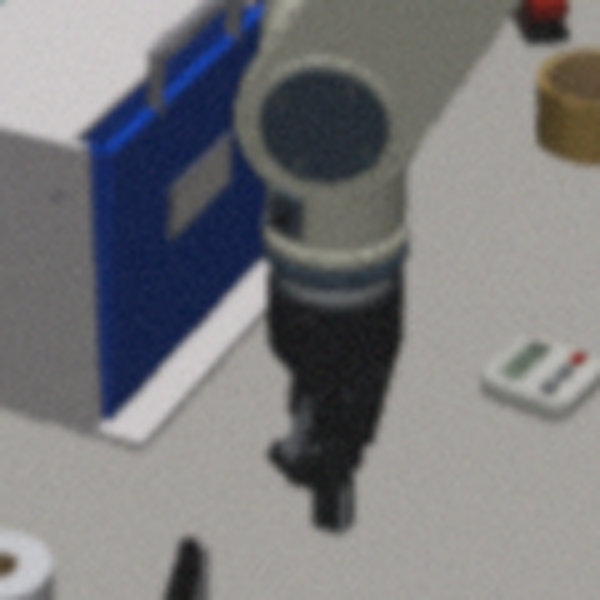

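Contact came at a reported TCP z of -0.016, so the true tool point is 27 mm behind the reported one along the tool z axis. I'll compensate for this in every command and repeat the hook.

```bash
cat >> h.py <<'E'
DZ=0.027
def C(p,q): return np.asarray(p)+DZ*rot(q).apply([0,0,1])   # true TCP -> command
def true_tcp(p,q): return np.asarray(p)-DZ*rot(q).apply([0,0,1])
E
python3 - <<'E'
from cell import *
from h import *
q=ori(UY,0,'y',1)
p=hook(.045,dx=.028,dz=-.003)
goto(C(p+[-.06,0,.09],q),q)   # high, in front first
move_l(C(p+[0,0,.06],q),0.2)
f0=get_wrist_force()
r=move_l(C(p,q),0.1,force_limit=8); print("down",r,get_eef_pos(),get_time())
if not r:
  for th in (.08,.2,.35,.5,.62,.70,.85):
    p=hook(th,dx=.017,dz=-.003); q=ori(UY,min(.6*th,.45),'y',1)
    r=move_l(C(p,q),0.12 if th<.65 else .06,attitude=q,force_limit=18 if th>.7 else 25)
    e=true_tcp(get_eef_pos(),get_orientation()); print(th,r,e.round(4),np.linalg.norm(e-p).round(4),(get_wrist_force()-f0).round(1),round(get_time(),2))
    if r: break
f=grab_frame("side"); crop(f,200,130,160,160,4,"s7.png")
f=grab_frame("top"); crop(f,275,125,130,190,3,"t7.png")
E
```

```text
down False [ 0.6822052  -0.02717585  0.21248199] 14.25
0.08 False [ 0.6633 -0.0249  0.2396] 0.0013 [-0.5  1.   0.6] 14.55
0.2 False [ 0.6373 -0.0218  0.2368] 0.0009 [-0.5  0.4  0.8] 14.91
0.35 False [ 0.6053 -0.018   0.2294] 0.0012 [ 0.8 -0.2  1.3] 15.32
0.5 False [ 0.5746 -0.0143  0.2174] 0.0015 [-1.1 -0.5  0.3] 15.72
0.62 False [ 0.5513 -0.0115  0.2046] 0.0015 [ 0.2 -0.9  0.2] 16.08
0.7 False [ 0.5366 -0.0098  0.1946] 0.0015 [-0.3 -0.4  1.1] 16.51
0.85 True [ 0.5252 -0.0079  0.1839] 0.0193 [4.  1.4 1.1] 16.9
```

View pics/s7.png

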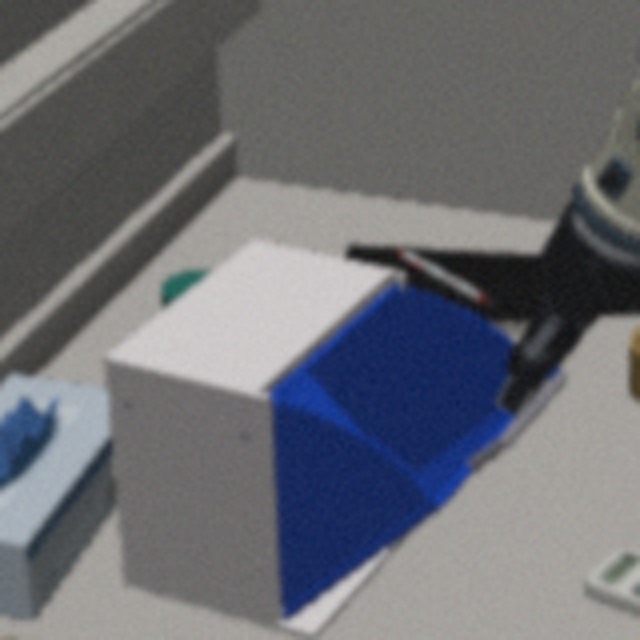

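View pics/t7.png

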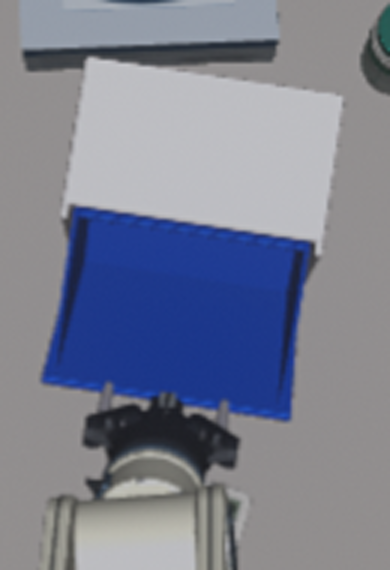

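Run:
```python
from cell import *
from h import *
e=get_eef_pos(); X,Y,Z=ax(UY)
move_l(e+.02*X,0.15)
move_l(e+.03*X+[0,0,.14],0.25)
let_go()
q=ori(TY,0,'x',1)
goto(C(TO+[0,0,.20],q),q)
print(get_time())
f=grab_frame("top"); crop(f,275,125,130,190,3,"t8.png")
s=grab_frame("side"); crop(s,200,130,160,250,3,"s8.png")
cv2.imwrite("pics/w8.png",grab_frame("wrist")["frame"][:,:,::-1])
for th in (.65,.7,.75):
  b=np.array([U([-.004*np.cos(th)-.226*np.sin(th),y,.015-.004*np.sin(th)+.226*np.cos(th)]) for y in (-.05,.05)])
  print(th,((proj(f,b)-[275,125])*3).round(0).tolist(),((proj(s,b)-[200,130])*3).round(0).tolist())
```

```text
20.3667
0.65 [[225.0, 411.0], [106.0, 394.0]] [[403.0, 267.0], [362.0, 313.0]]
0.7 [[223.0, 422.0], [104.0, 405.0]] [[411.0, 275.0], [370.0, 322.0]]
0.75 [[221.0, 433.0], [103.0, 415.0]] [[419.0, 284.0], [378.0, 331.0]]
```

View pics/t8.png

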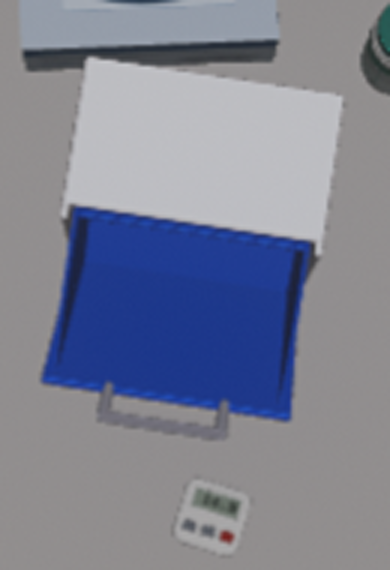

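View pics/s8.png

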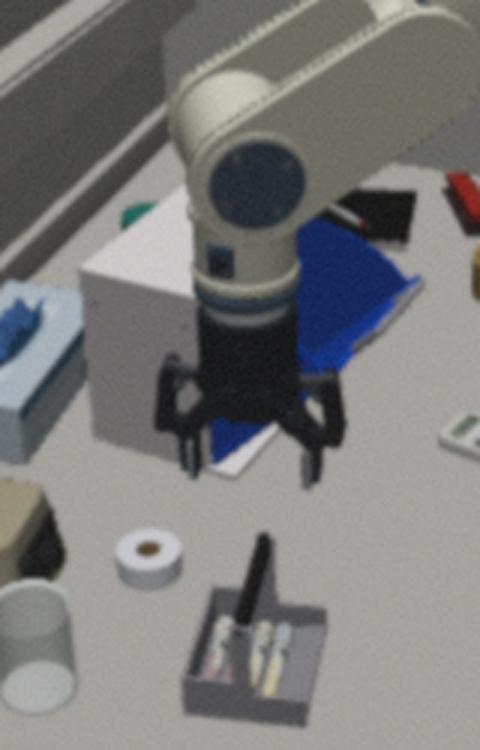

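View pics/w8.png

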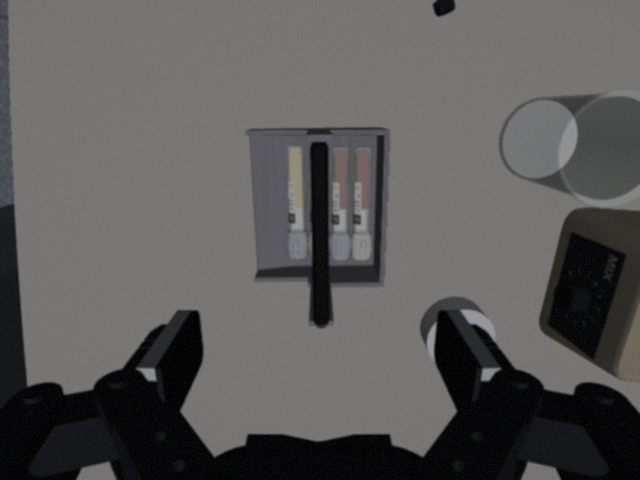

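The bar in the top view (ends (103,412) and (224,430)) matches 0.75 rad within about 1 px, so the bin is fully open. The wrist view shows the tray handle (column 319) centred between the jaws, so I'll grasp it.

Run:
```python
from cell import *
from h import *
q=ori(TY,0,'x',1)
r=move_l(C(TO+[0,0,.089],q),0.15,force_limit=10); print(r,get_eef_pos(),get_wrist_force().round(1))
f0=get_wrist_force()
if not r:
    clamp(); print("w",get_width(),(get_wrist_force()-f0).round(1))
    r=move_l(C(TO+[0,0,.13],q),0.12); wait(.2); print((get_wrist_force()-f0).round(2),get_time())
    s=grab_frame("side"); crop(s,220,230,120,160,4,"s9.png")
    cv2.imwrite("pics/w9.png",grab_frame("wrist")["frame"][:,:,::-1])
```

```text
False [0.5341353  0.33535583 0.06277438] [-0.6  0.9  0.3]
w 0.10526213666035952 [ 0.9 -1.3 -0.1]
[ 0.9  -0.84 -2.3 ] 22.775
```

View pics/s9.png

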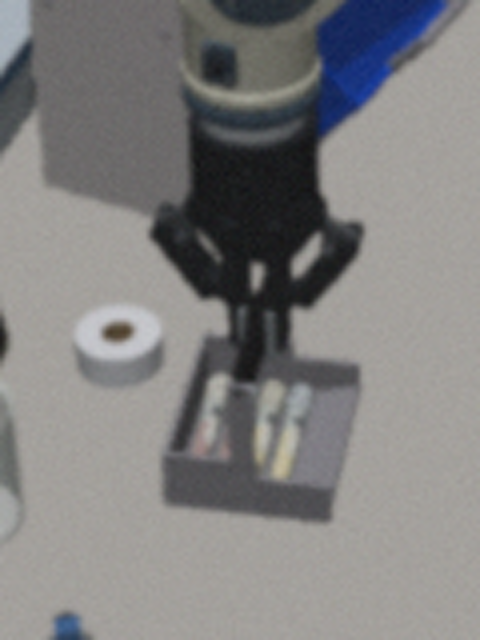

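View pics/w9.png

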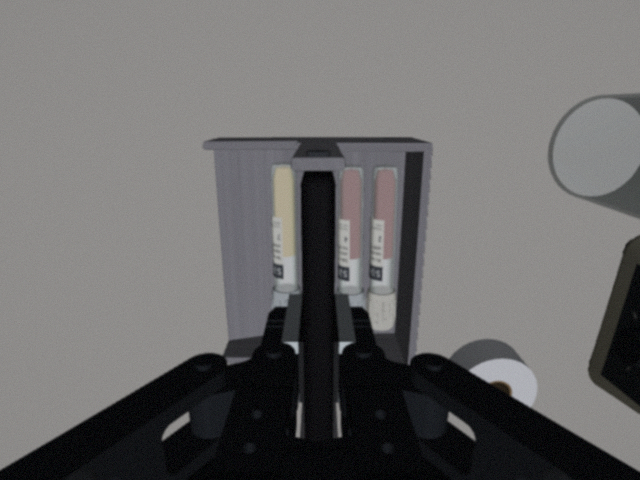

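The tray is lifted level, with the weight felt at 2.3 N and the tubes still in their rows. Next I'll carry it over the roof edge and pour.

Run:
```python
from cell import *
from h import *
q=ori(TY,0,'x',1)
move_l(C(TO+[0,0,.33],q),0.2)
q=ori(UY,0,'x',1); p=pour(0,(-.015,.26))
move_l(C(p,q),0.2,attitude=q)
print(get_time(),true_tcp(get_eef_pos(),get_orientation()),p)
for th,lz in ((.3,.24),):
    q=ori(UY,th,'x',1); move_l(C(pour(th,(-.02,lz)),q),0.06,attitude=q)
print(get_time())
s=grab_frame("side"); crop(s,180,100,200,200,4,"s10.png")
cv2.imwrite("pics/w10.png",grab_frame("wrist")["frame"][:,:,::-1])
```

```text
26.2 [ 0.70652434 -0.02926477  0.33706   ] [ 0.70672419 -0.03013005  0.337     ]
26.7333
```

View pics/s10.png

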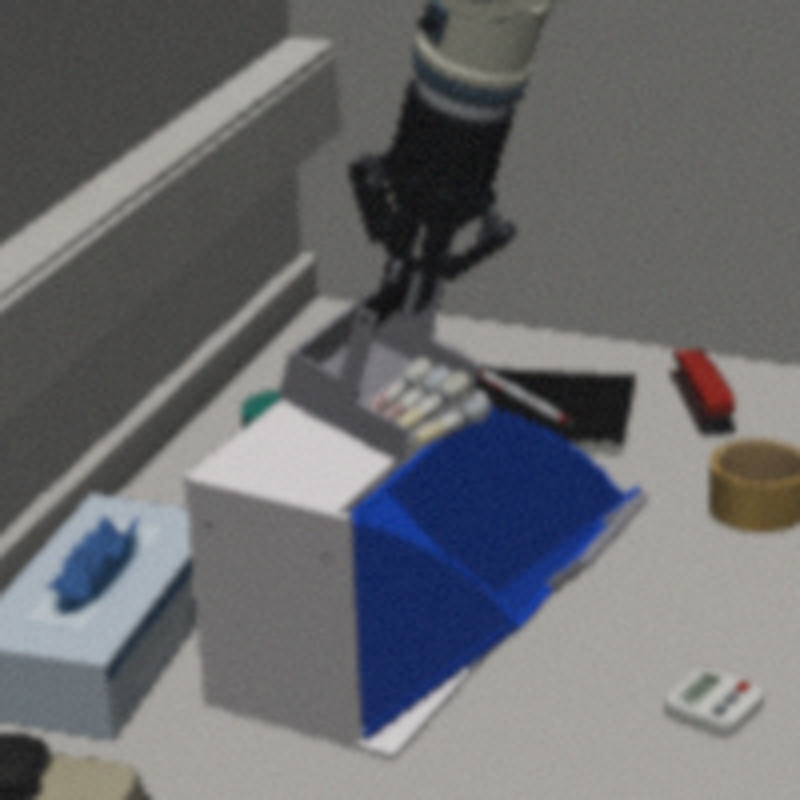

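View pics/w10.png

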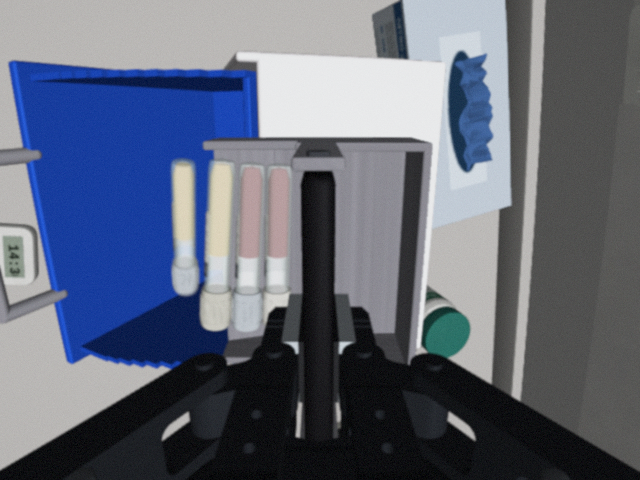

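At 0.3 rad the tubes have rolled to the lip and the first is already dropping into the bin ((183,225) in the wrist view). I'll carry on tilting.

Run:
```python
from cell import *
from h import *
for th,lz in ((.42,.232),(.52,.225),(.62,.22),(.72,.217)):
    q=ori(UY,th,'x',1); move_l(C(pour(th,(-.02,lz)),q),0.05,attitude=q); wait(.2)
wait(.3)
print(get_time(),get_joint_pos().round(2),get_width())
s=grab_frame("side"); crop(s,180,100,200,200,4,"s11.png")
f=grab_frame("top"); crop(f,275,125,130,190,3,"t11.png")
cv2.imwrite("pics/w11.png",grab_frame("wrist")["frame"][:,:,::-1])
```

```text
29.1833 [-0.02  0.17  2.01 -0.25  0.26  0.31] 0.10405104857934919
```

View pics/s11.png

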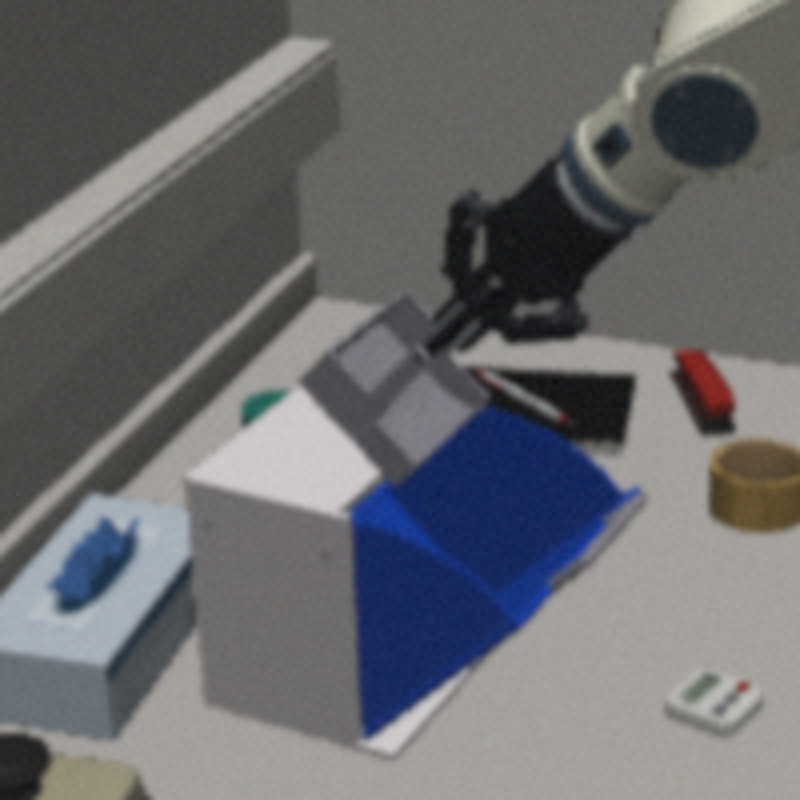

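View pics/w11.png

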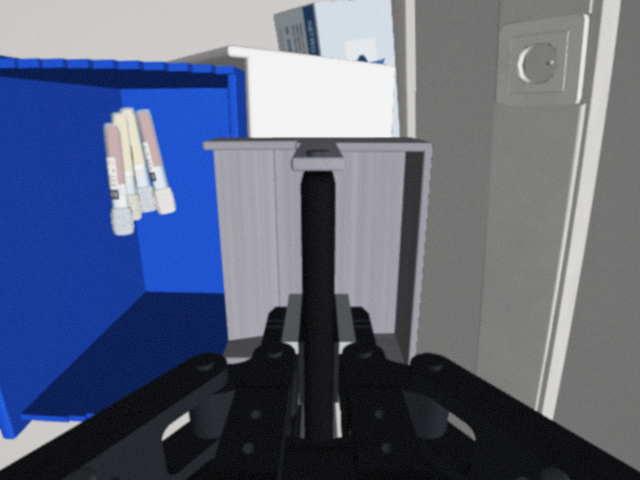

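The wrist view shows all four tubes in the bin (around (140,170)) and the tray empty. I'll take the tray back to its place.

Run:
```python
from cell import *
from h import *
for th,lz in ((.4,.26),(0,.27)):
    q=ori(UY,th,'x',1); move_l(C(pour(th,(-.015,lz)),q),0.15,attitude=q)
q=ori(TY,0,'x',1)
move_l(C(TO+[0,0,.33],q),0.22,attitude=q)
move_l(C(TO+[0,0,.11],q),0.15); wait(.2)
r=move_l(C(TO+[0,0,.084],q),0.03,force_limit=5)
print(r,true_tcp(get_eef_pos(),get_orientation()),get_wrist_force().round(1),get_time())
let_go(); wait(.2)
move_l(C(TO+[0,0,.22],q),0.15)
print(get_time())
cv2.imwrite("pics/w12.png",grab_frame("wrist")["frame"][:,:,::-1])
goto(C(np.array([.42,.25,.33]),q),q)
print(get_time(),get_qd().round(3))
s=grab_frame("side"); cv2.imwrite("pics/s12.png",s["frame"][:,:,::-1])
f=grab_frame("top"); cv2.imwrite("pics/t12.png",f["frame"][:,:,::-1])
crop(f,275,125,130,190,3,"t13.png")
```

```text
True [0.53351517 0.33487463 0.08887547] [-0.6 -0.4  5.1] 35.025
36.975
37.775 [ 0.005  0.03  -0.009 -0.    -0.001  0.001]
```

View pics/s12.png

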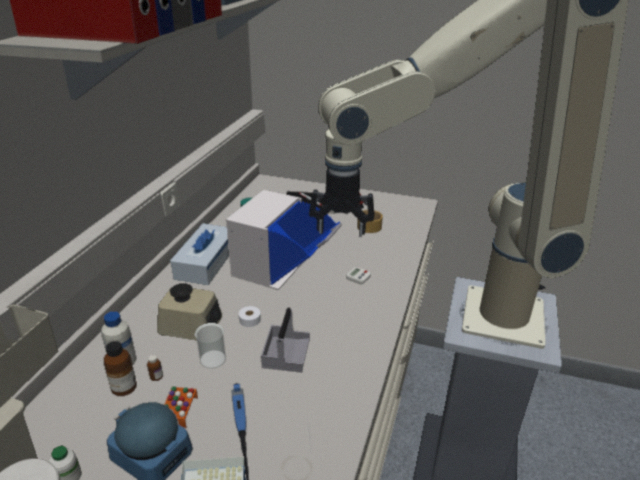

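View pics/t12.png

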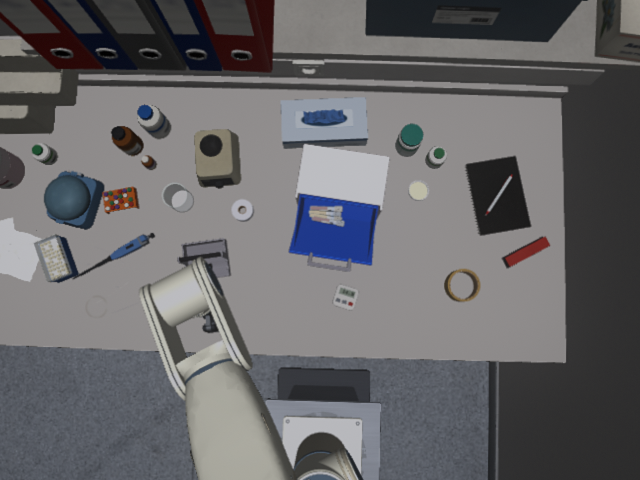

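View pics/t13.png

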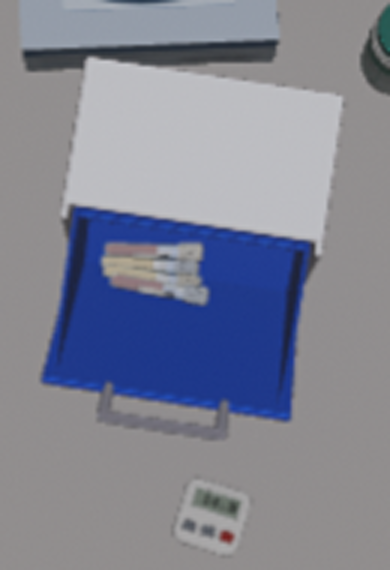

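View pics/w12.png

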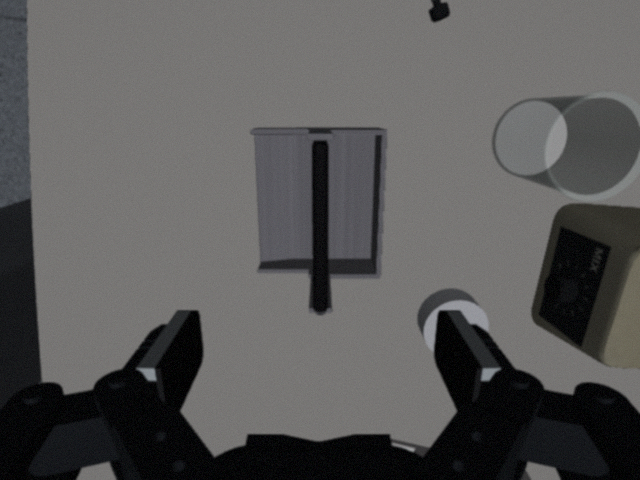

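The pictures agree. The tray is empty and upright at its old place, and the bin's bar is at the same pixels as before the pour, so it is still at its stop. Four tubes lie in the bin, and the timer (346,297), tape (462,285), dish (419,190) and labels (242,210) are unmoved.

Run:
```python
from cell import *
wait(.3); print(get_time(),get_qd().round(3)); close_job()
```

```text
38.175 [ 0.    -0.009  0.002  0.001  0.001 -0.001]
the job is handed in; nothing more can be done
```

The job is done and handed in at about 38 s of the 61 s allowed. I pulled the bin open to its stop and poured all four tubes into it from over the roof edge. I then set the empty tray back upright where it started and moved the arm clear.

- **First pull missed:** the closed fingers passed over the bin's handle without touching it. The tool point the robot reports is about 27 mm further along the fingers than it really is. A light touch on a clear patch of bench confirmed this (about 10 N). I corrected every later move for it, and the second pull worked.
- **Bin:** it stopped firmly at the end of the pull. The handle in the top view matches 0.75 rad within about a pixel and sat in the same place after the pour.
- **Tubes and tray:** all four tubes are visible inside the bin. The tray is empty and upright.
- **Other items:** the tape, timer, petri dish and labels are at the same pixels as at the start. No final check failed or disagreed.

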